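Tare the balance that carries the flask

TASK

Zero the balance that has the conical flask on it: with the fingertips, gently press its rectangular bar key all the way down, keep it down for at least two seconds, then let it spring back up and withdraw the hand about ten centimetres from the key. Press none of its round keys, keep off the other balance, and leave the flask, the beaker and everything lying about where they are.

Things in the scene. Friction and masses are not known exactly. Their poses are not given: they have to be found in the camera images.
- flask_balance: balance, grey, 240 deep x 170 wide, fixed. Origin: centre of underside on the bench; x to its back, y to its left, z up. Deck x -120 to -30 mm, 40 mm high; behind it 60 mm high. White keys in a row at x -92 mm: bar key 22 x 44 mm at y -30, top z 50; two round keys, 16 mm across, at y 30 and 60, top z 48. This is the one with the conical flask on its pan; it may stand left or right.
- beaker_balance: balance, grey, 240 deep x 170 wide, fixed. Origin: centre of underside on the bench; x to its back, y to its left, z up. Deck x -120 to -30 mm, 40 mm high; behind it 60 mm high. White keys in a row at x -92 mm: bar key 22 x 44 mm at y -30, top z 50; two round keys, 16 mm across, at y 30 and 60, top z 48. This is the other one, of the same make, with the straight beaker on its pan.
- flask_bar_key (a joint): the tare key: the rectangular bar key of the balance with the flask, moving straight down. 0 = up, grows in m as the key goes down, 0.006 = at its stop. It springs back when let go. The spring takes about 0.8 N to start it and about 5.3 N at the stop; it is rigid beyond.
- flask_bar_key_top (a point): centre of the top face of that bar key, 50 mm above the bench when up; it moves with the key. The face is 22 mm along the balance's x and 44 mm along its y.
- flask_round_key0 (a joint): round key of the same balance nearer the bar key (60 mm from its centre), not to be pressed. 0 = up, grows in m as the key goes down, 0.006 = at its stop. It springs back when let go.
- flask_round_key1 (a joint): round key of the same balance farther from the bar key (90 mm from its centre), not to be pressed. 0 = up, grows in m as the key goes down, 0.006 = at its stop. It springs back when let go.
- flask_pan (a point): centre of the top of the pan under the flask (round steel, radius 65 mm), 70 mm above the bench, at x 45 mm, y 0 of its balance
- beaker_pan (a point): centre of the top of the pan under the beaker (round steel, radius 65 mm), 70 mm above the bench, at x 45 mm, y 0 of its balance
- flask: conical flask of white plastic, narrow neck, base 80 mm across, 122 mm tall, loose on its pan. Origin: centre of its underside, z up
- beaker: straight open beaker of white plastic, 68 mm across, 85 mm tall, loose on the other pan. Origin: centre of its underside, z up
- weight: loose steel calibration weight with a knob on top, 28 mm across, 50 mm tall, between the balances. Origin: centre of its underside
- spatula: loose steel weighing spoon about 150 mm long, lying flat on the bench between the fronts of the balances; its x axis runs along it
- bottle: loose glass bottle with screw cap, 66 mm across, 150 mm tall, at the left. Origin: centre of its underside
- dish: loose shallow glass dish, 90 mm across, 16 mm tall, at the right. Origin: centre of its underside
- stopper: loose black rubber stopper, 28 mm across, 26 mm tall, at the right. Origin: centre of its underside
- jar: loose white jar with lid, 50 mm across, 60 mm tall, at the left. Origin: centre of its underside

How it is judged:
On the way, in this order (a step that is already met when the one before it is completed fails the run):
1. the bar key of the balance with the flask is kept pressed down for two seconds (past 4.5 of its 6 mm) (value of joint flask_bar_key above 0.0045 m), for 1.9 s.
2. the key is let go and has sprung back (value of joint flask_bar_key below 0.001 m), for 0.2 s.
At the end, for the whole second after the job is handed in: The bar key is up again (within 1 mm), no round key is down, the TCP is more than 80 mm from the bar key, flask and beaker stand upright and at rest on their own pans (within 25 mm of the centre), and every loose thing is within 10 mm of where it was (value of joint each of flask_bar_key, flask_round_key0, flask_round_key1 below 0.001 m and distance between the grasp point and flask_bar_key_top above 0.08 m and horizontal distance between flask and flask_pan below 0.025 m and distance between flask and flask_pan below 0.026 m and angle between each of flask, beaker's own z axis and vertical below 0.1 rad and linear speed of each of flask, beaker below 0.02 m/s and horizontal distance between beaker and beaker_pan below 0.025 m and distance between beaker and beaker_pan below 0.026 m and distance of each of weight, spatula, bottle, dish, stopper, jar from where it was at the start of the episode below 0.01 m); the robot touches nothing.
It fails at once if the robot presses harder than 25 N on the balance or its keys (contact force between the arm and flask_balance above 25 N).
It fails at once if a round key of the flask's balance is pressed (more than 1.5 mm) (value of joint any of flask_round_key0, flask_round_key1 above 0.0015 m).
It fails at once if the other balance is touched (more than 0.5 N) (contact force between the arm and beaker_balance above 0.5 N).
It fails at once if the flask or the beaker is shifted or lifted by more than 8 mm (distance of any of flask, beaker from where it was at the start of the episode above 0.008 m).
It fails at once if one of the things lying about is shifted or lifted by more than 10 mm (distance of any of weight, spatula, bottle, dish, stopper, jar from where it was at the start of the episode above 0.01 m).
It also fails if it takes over 38 s, if anything falls off the work surface, if the arm or the gripper's body presses on something with over 40 N, if the wrist force passes 120 N, or if a joint passes its speed limit or range.

ROBOT

A 7-joint arm with a two-finger parallel gripper is mounted at the origin on the work surface. World frame = base frame: x ahead of the robot, y to its left, z up, the work surface at z = 0. Lengths are in m, angles in rad, forces in N, time in s.
With the tool pointing down it reaches from about 0.425 to 0.875 m from the base axis. Payload 4.7 kg.
Tool frame: the origin (TCP) lies between the finger pads, 19 mm behind the fingertips; this is the grasp point; z points along the fingers, y is the line along which they close (so a half turn about z gives the same grasp; the last joint's range is limited). The gripper opens to 87 mm and grips with 3 to 60 N. Pads are 19 mm wide; open, the fingers measure 117 mm over their backs; the gripper's body (75 mm by 190 mm) begins 51 mm behind the grasp point.
Start: joints at [1.176, 0.321, -0.07, 1.45, 0.023, 1.371, -0.057], TCP at [0.258, -0.596, 0.241] pointing down, gripper open.
Joint ranges: [-2.86, 2.86], [-0.3, 2.09], [-1.38, 1.24], [0.06, 2.45], [-1.56, 4.7], [0.09, 2.05], [-2.69, 2.69]. Speed limits (rad/s): [2.57, 2.57, 3.14, 3.14, 3.14, 3.14, 3.14].

INTERFACE

Orientations are given as a rotation vector (axis times angle).
In Python, from bench import ctrl gives the robot as it stands. The module is installed in compiled form; this text tells all that it offers.
- The arm moves only by the tool carry_out, never from a script. Its argument "steps" is a list of rows, each a list of 7 numbers: the turn, a rotation vector about the world's x, y, z in degrees, then the shift along the world's x, y, z in cm, then the opening, from 0 (shut) to 1 (fully open). A call has 1 to 12 rows; each row is the pose to reach, as a shift and turn from the pose commanded when the call began; what a row does not reach only later rows make up. A row lasts 1/10 s, in which the tool goes at most 50 mm and 8.59 degrees, less where a joint would pass 70% of its speed; a pose out of reach is approached as far as the arm can. A call with a gripper value outside its range is refused whole. The fingers move at their own pace and stop on an object; "squeeze" is the grip in N (left out, the last holds). Time passes only in rows, so rows that repeat a pose let the fingers close. It gives the time, the measured TCP pose, the force, the opening and the grip force at its end, in the units of the state.
- ctrl.get_state(): the state, without advancing time (a new reading comes with each control period).
- ctrl.get_image(name): name is "scene" or "top" or "wrist"; returns a dict with "pixels" (420x560x3 uint8, red, green, blue), "camera_matrix" (3x3 intrinsics, pixels), "cam_to_world" (4x4, takes a point from camera to world coordinates); the wrist camera has in their place "T_tool_cam" (4x4, takes a point from camera to tool coordinates, whose origin is the TCP and whose axes are the flange's). Camera axes: x right, y down, z forward; pixel columns grow to the right and rows downward; lengths in m; the calibration is good to about 2 mm. A picture is of the moment at which its call begins: read the wrist's pose just before it. There is no depth.
- ctrl.close_job(): hands the job in; it is judged then, once.
The state is a dict: "time": time; "joint_positions": joint angles; "qd": joint speeds; "joint_torque": joint torques, N m; "position": TCP position; "tool_rot": TCP orientation; "ft_force": force on the tool from outside, world axes, zero at the start; "torque": the same for the moment, N m; "grip_width": opening from 0.0 (shut) to 1.0 (fully open); "grip_force": force on a finger pad.
Only numpy, scipy, OpenCV 4.12 (cv2) and the standard library are available. Lean on these libraries where they do the work, as an engineer would, in place of code of your own. Each camera call takes 0.05 s, during which the arm holds its last target. There are 200 camera calls.

## Working session

There is one attempt and no reset: what is moved stays moved. The work goes in short steps, Python scripts to look and compute and a tool call to move; the robot and the scene stay as the last step left them, time stands still between calls to the robot, and variables do not carry over. Pictures are saved under pics/ and viewed, at most 10 in all, crops included, and the job is handed in when it is done.

Besides the shell and the picture viewer there is one more tool, called after "Request:" as a command line: name --pt "numbers of a row" for each row, then --argument value for the rest. carry_out: Moves the arm, as the interface text tells. Its arguments: {"type":"object","properties":{"steps":{"type":"array","items":{"type":"array","items":{"type":"number"}}},"squeeze":{"type":"number"}},"required":["steps"]}

```bash
mkdir -p pics; python3 - <<'E'
from bench import ctrl
import cv2,pickle
s=ctrl.get_state();print(s)
d={}
for n in("top","scene"):
    d[n]=ctrl.get_image(n);cv2.imwrite(f"pics/{n}0.png",d[n]["pixels"][:,:,::-1])
    print(n,d[n]["camera_matrix"],d[n]["cam_to_world"])
pickle.dump(d,open("d.pkl","wb"))
E
```

```text
{'time': 0.0, 'joint_positions': array([ 1.17606442,  0.32181323, -0.07011377,  1.45166588,  0.02259008,
        1.37081133, -0.05687811]), 'qd': array([ 0.00181527, -0.00049865, -0.00119868,  0.00066663, -0.00159054,
        0.00086746,  0.000345  ]), 'joint_torque': array([ 5.78646541e-04, -4.91289067e+01, -4.03133305e-01, -3.12529743e+01,
       -6.38213125e-02,  4.34953964e-02,  1.57193399e-04]), 'position': array([ 0.25816777, -0.59596395,  0.24017264]), 'tool_rot': array([-3.07434482e+00, -6.37472115e-01,  7.31426527e-04]), 'ft_force': array([ 0.1332    , -0.20588707,  0.1669898 ]), 'torque': array([0.02791037, 0.01015472, 0.00044906]), 'grip_force': 0.0, 'grip_width': 1.0024184349171805}
top [[508.21039369   0.         283.24811882]
 [  0.         508.21039369 199.78397337]
 [  0.           0.           1.        ]] [[ 9.22824398e-05 -9.92176548e-01  1.24842657e-01  4.17708806e-01]
 [-9.99987689e-01 -7.10921993e-04 -4.91081205e-03  1.37399764e-02]
 [ 4.96114594e-03 -1.24840667e-01 -9.92164399e-01  1.29943553e+00]
 [ 0.00000000e+00  0.00000000e+00  0.00000000e+00  1.00000000e+00]]
scene [[379.18321182   0.         280.26860901]
 [  0.         379.18321182 211.17938627]
 [  0.           0.           1.        ]] [[ 0.73303578  0.3869241  -0.55941781  1.10628699]
 [ 0.6801534  -0.40842175  0.60875531 -0.56223465]
 [ 0.00706371 -0.82672935 -0.5625555   0.57999898]
 [ 0.          0.          0.          1.        ]]
```

View pics/top0.png

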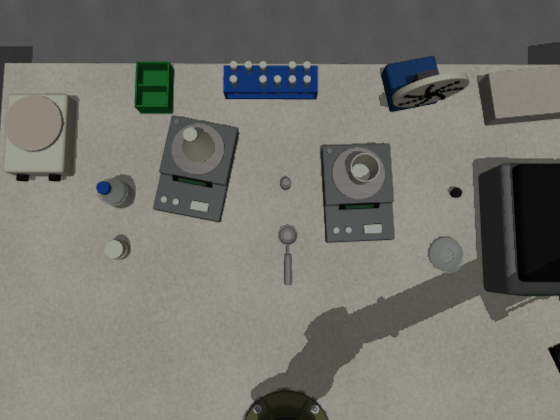

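View pics/scene0.png

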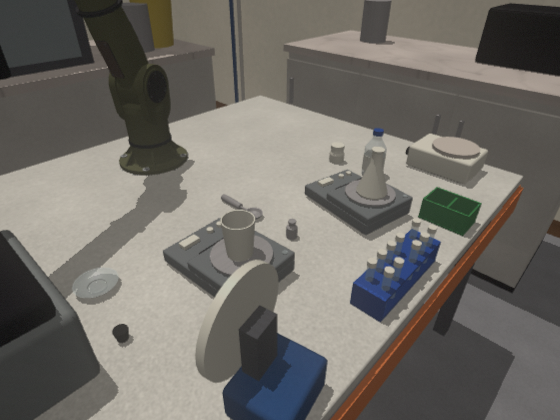

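The flask is on the left balance in the top view, with its bar key at about (199,206) and its round keys at (164,199) and (176,202). The beaker balance is on the right, and the scene view agrees.

```bash
cat > h.py <<'E'
import numpy as np,cv2
from scipy.spatial.transform import Rotation as R
def ray(K,T,uv,z):
    d=T[:3,:3]@np.linalg.inv(K)@np.array([*uv,1.]);o=T[:3,3]
    return o+d*(z-o[2])/d[2]
def keys(im,K,T,box,thr=150):
    x0,y0,x1,y1=box
    g=im[y0:y1,x0:x1].min(2)
    n,l,st,c=cv2.connectedComponentsWithStats((g>thr).astype(np.uint8))
    for i in range(1,n):
        if st[i,4]<15: continue
        uv=c[i]+[x0,y0]; p=ray(K,T,uv,.05)
        pts=np.argwhere(l==i)[:,::-1].astype(np.float32)
        print(uv.round(1),st[i],p.round(4),cv2.minAreaRect(pts)[1:])
E
python3 - <<'E'
from h import *;import pickle
d=pickle.load(open("d.pkl","rb"))
for n,b in(("top",(158,190,215,216)),("scene",(308,165,365,200))):
    print(n)
    a=d[n];keys(a["pixels"],a["camera_matrix"],a["cam_to_world"],b)
s=R.from_rotvec([-3.07434482e+00, -6.37472115e-01,0]).as_matrix();print(s)
E
```

```text
top
scene
[328.9 171.4] [  0   0  54  19 613] [0.5417 0.2623 0.05  ] ((18.0, 53.0), 90.0)
[[ 9.17554936e-01  3.97608849e-01 -3.76166468e-04]
 [ 3.97608849e-01 -9.17553220e-01  1.81414277e-03]
 [ 3.76166468e-04 -1.81414277e-03 -9.99998284e-01]]
```

```bash
python3 - <<'E'
from h import *;import pickle
d=pickle.load(open("d.pkl","rb"))
for n,b,t in(("top",(158,190,215,216),115),("top",(158,190,215,216),130),("scene",(312,170,362,192),130)):
    print(n,t)
    a=d[n];x0,y0,x1,y1=b;print(np.percentile(a["pixels"][y0:y1,x0:x1].min(2),[10,50,90,99]))
    keys(a["pixels"],a["camera_matrix"],a["cam_to_world"],b,t)
E
```

```text
top 115
[ 77.  80. 140. 150.]
[163.5 198.8] [ 3  6  6  6 28] [0.5772 0.304  0.05  ] ((4.949747085571289, 4.949747085571289), 45.0)
[175.4 201.4] [15  9  6  6 30] [0.5708 0.2745 0.05  ] ((5.0, 5.0), 90.0)
[199.2 205.6] [ 33  11  18  11 139] [0.5603 0.2155 0.05  ] ((16.90467643737793, 8.139288902282715), 10.304845809936523)
[166.  213.8] [ 0 21 24  5 66] [0.54   0.2967 0.05  ] ((23.0, 4.0), 0.0)
top 130
[ 77.  80. 140. 150.]
[163.4 199.1] [ 3  7  6  5 21] [0.5764 0.3042 0.05  ] ((4.472135543823242, 4.4721360206604), 26.56505012512207)
[175.3 201.1] [15  9  6  5 22] [0.5714 0.2746 0.05  ] ((4.472135543823242, 4.4721360206604), 26.56505012512207)
[198.9 205.8] [ 33  11  17  10 126] [0.5599 0.216  0.05  ] ((16.473756790161133, 7.452413558959961), 11.309932708740234)
[163.1 214. ] [ 0 22 14  4 37] [0.5394 0.3039 0.05  ] ((13.0, 3.0), 0.0)
scene 130
[ 98. 116. 165. 174.]
[323.3 175.2] [  0   0  32  14 281] [0.5437 0.2324 0.05  ] ((13.0, 31.0), 90.0)
[355.2 171.8] [34  0 16  7 60] [0.5994 0.3135 0.05  ] ((6.0, 15.0), 90.0)
[350.3 188.1] [34 14 10  8 53] [0.6422 0.2253 0.05  ] ((7.0, 9.0), 90.0)
```

Request:
carry_out --pt "0 0 0 0 4 0.5 0" --pt "0 0 0 0 8 1 0" --pt "0 0 5 0 12 2 0" --pt "0 0 12 0.5 16 3 0" --pt "0 0 20 2 20 3 0" --pt "0 0 28 5 23.5 3 0" --pt "0 0 36 8 27 3 0" --pt "0 0 44 11 31 3 0" --pt "0 0 52 14 35 3 0" --pt "0 0 60 17 39 3 0" --pt "0 0 68 19 43 3 0" --pt "0 0 76 21 47 3 0" --squeeze 5

```text
time: 1.3
position: [0.4688, -0.1245, 0.271]
tool_rot: [-2.024, -2.403, 0.0]
ft_force: [0.3, 0.1, -0.2]
grip_width: 0.031
grip_force: 0.0
```

Request:
carry_out --pt "0 0 7 1 4 0 0" --pt "0 0 14 2 8 0 0" --pt "0 0 21 3 12 0 0" --pt "0 0 28 4 16 0 0" --pt "0 0 35 5 20 0 0" --pt "0 0 42 6 24 0 0" --pt "0 0 49 7 28 0 0" --pt "0 0 56 8 32 0 0" --pt "0 0 63 9.2 34.2 -2 0" --pt "0 0 70 9.2 34.2 -5 0" --pt "0 0 70 9.2 34.2 -7 0" --pt "0 0 70 9.2 34.2 -7 0"

```text
time: 2.5
position: [0.5584, 0.2145, 0.1976]
tool_rot: [-0.288, -3.122, 0.004]
ft_force: [-0.2, 0.2, -0.1]
grip_width: 0.004
grip_force: 0.0
```

```bash
python3 - <<'E'
from h import *;from bench import ctrl;import pickle
s=ctrl.get_state();w=ctrl.get_image("wrist");t=ctrl.get_image("top")
pickle.dump((s,w,t),open("w.pkl","wb"))
print(s["time"],s["position"],s["ft_force"],s["grip_width"]);M=R.from_rotvec(s["tool_rot"]).as_matrix();print(M)
cv2.imwrite("pics/w1.png",w["pixels"][:,:,::-1]);print(w["T_tool_cam"])
E
```

```text
2.5 [0.55841379 0.21452121 0.19761305] [-0.21802456  0.2394132  -0.09008368] 0.0038228371406128707
[[-0.98304694  0.18323969 -0.00647497]
 [ 0.18325406  0.98306413 -0.0016951 ]
 [ 0.0060547  -0.00285293 -0.9999776 ]]
[[ 9.67298800e-04 -9.63817973e-01 -2.66559523e-01  7.31829774e-02]
 [ 9.99999228e-01  7.24265999e-04  1.01004632e-03  3.94076503e-04]
 [-7.80440798e-04 -2.66560294e-01  9.63817929e-01 -1.43631426e-01]
 [ 0.00000000e+00  0.00000000e+00  0.00000000e+00  1.00000000e+00]]
```

View pics/w1.png

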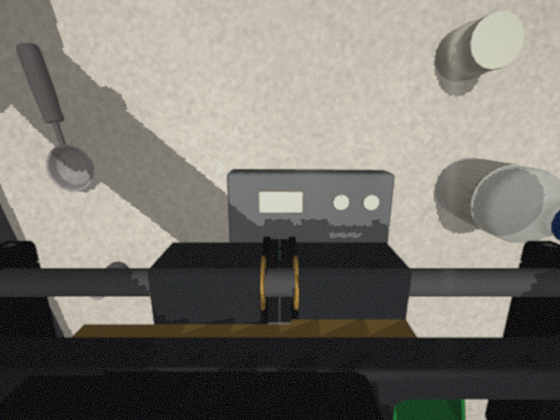

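The wrist view shows the whole key row: the bar key at about (281,202), and the round keys at (341,202) and (371,202). The fingers are closed at about (280,285).

```bash
python3 - <<'E'
from h import *;import pickle
s,w,t=pickle.load(open("w.pkl","rb"))
T=np.eye(4);T[:3,:3]=R.from_rotvec(s["tool_rot"]).as_matrix();T[:3,3]=s["position"]
keys(w["pixels"],w["camera_matrix"],T@w["T_tool_cam"],(235,180,385,225),150)
E
```

```text
[280.3 201.9] [ 24  12  44  21 910] [0.5597 0.2158 0.05  ] ((42.99999237060547, 19.999996185302734), 0.0)
[340.9 202. ] [ 98  15  16  15 188] [0.5706 0.2746 0.05  ] ((14.0, 15.0), 90.0)
[371. 202.] [129  15  15  15 186] [0.576  0.3038 0.05  ] ((14.0, 14.0), 90.0)
```

Request:
carry_out --pt "0 0 0 0.1 0.1 -3 0" --pt "0 0 0 0.1 0.1 -6 0" --pt "0 0 0 0.1 0.1 -9 0" --pt "0 0 0 0.1 0.1 -11 0" --pt "0 0 0 0.1 0.1 -12 0" --pt "0 0 0 0.1 0.1 -12.2 0" --pt "0 0 0 0.1 0.1 -12.2 0" --pt "0 0 0 0.1 0.1 -12.2 0"

```text
time: 3.4
position: [0.5624, 0.217, 0.081]
tool_rot: [0.29, 3.126, 0.002]
ft_force: [0.1, 0.2, 0.2]
grip_width: 0.008
grip_force: 0.0
```

Request:
carry_out --pt "0 0 0 -0.2 -0.1 -0.2 0" --pt "0 0 0 -0.2 -0.1 -0.4 0" --pt "0 0 0 -0.2 -0.1 -0.6 0" --pt "0 0 0 -0.2 -0.1 -0.8 0" --pt "0 0 0 -0.2 -0.1 -0.9 0" --pt "0 0 0 -0.2 -0.1 -1.0 0" --pt "0 0 0 -0.2 -0.1 -1.0 0" --pt "0 0 0 -0.2 -0.1 -1.0 0"

```text
time: 4.2
position: [0.5594, 0.2156, 0.0693]
tool_rot: [0.29, 3.128, 0.0]
ft_force: [-0.1, 0.2, -0.9]
grip_width: 0.008
grip_force: 0.0
```

Request:
carry_out --pt "0 0 0 0 0 -0.1 0" --pt "0 0 0 0 0 -0.2 0" --pt "0 0 0 0 0 -0.3 0" --pt "0 0 0 0 0 -0.3 0" --pt "0 0 0 0 0 -0.3 0"

```text
time: 4.7
position: [0.5595, 0.2156, 0.0665]
tool_rot: [0.29, 3.128, 0.0]
ft_force: [-0.4, -1.0, 2.8]
grip_width: 0.006
grip_force: 1.4
```

Request:
carry_out --pt "0 0 0 0 0 -0.1 0" --pt "0 0 0 0 0 -0.2 0" --pt "0 0 0 0 0 -0.3 0" --pt "0 0 0 0 0 -0.3 0"

```text
time: 5.1
position: [0.5595, 0.2156, 0.0635]
tool_rot: [0.289, 3.128, 0.0]
ft_force: [-1.0, -0.2, 5.0]
grip_width: 0.007
grip_force: 2.5
```

Request:
carry_out --pt "0 0 0 0 0 -0.05 0" --pt "0 0 0 0 0 -0.05 0" --pt "0 0 0 0 0 -0.05 0"

```text
time: 5.4
position: [0.5595, 0.2156, 0.0632]
tool_rot: [0.29, 3.128, 0.0]
ft_force: [-1.0, -1.3, 6.3]
grip_width: 0.001
grip_force: 3.0
```

Force has passed 5.3 N, so the key is at its stop. I'll hold it there for 2.4 s or more.

Request:
carry_out --pt "0 0 0 0 0 0 0" --pt "0 0 0 0 0 0 0" --pt "0 0 0 0 0 0 0" --pt "0 0 0 0 0 0 0" --pt "0 0 0 0 0 0 0" --pt "0 0 0 0 0 0 0" --pt "0 0 0 0 0 0 0" --pt "0 0 0 0 0 0 0" --pt "0 0 0 0 0 0 0" --pt "0 0 0 0 0 0 0" --pt "0 0 0 0 0 0 0" --pt "0 0 0 0 0 0 0"

```text
time: 6.6
position: [0.5595, 0.2156, 0.0632]
tool_rot: [0.29, 3.128, 0.0]
ft_force: [-0.7, -1.1, 5.1]
grip_width: 0.01
grip_force: 3.0
```

Request:
carry_out --pt "0 0 0 0 0 0 0" --pt "0 0 0 0 0 0 0" --pt "0 0 0 0 0 0 0" --pt "0 0 0 0 0 0 0" --pt "0 0 0 0 0 0 0" --pt "0 0 0 0 0 0 0" --pt "0 0 0 0 0 0 0" --pt "0 0 0 0 0 0 0" --pt "0 0 0 0 0 0 0" --pt "0 0 0 0 0 0 0" --pt "0 0 0 0 0 0 0" --pt "0 0 0 0 0 0 0"

```text
time: 7.8
position: [0.5595, 0.2156, 0.0632]
tool_rot: [0.29, 3.128, 0.0]
ft_force: [-1.4, -0.4, 5.8]
grip_width: 0.008
grip_force: 3.0
```

Request:
carry_out --pt "0 0 0 0 0 0.3 0" --pt "0 0 0 0 0 0.6 0" --pt "0 0 0 0 0 1 0" --pt "0 0 0 0 0 2 0" --pt "0 0 0 0 0 4 0" --pt "0 0 0 0 0 7 0" --pt "0 0 0 0 0 10 0" --pt "0 0 0 0 0 12 0" --pt "0 0 0 0 0 12 0" --pt "0 0 0 0 0 12 0" --pt "0 0 0 0 0 12 0" --pt "0 0 0 0 0 12 0"

```text
time: 9.0
position: [0.5586, 0.2151, 0.1814]
tool_rot: [-0.289, -3.126, 0.001]
ft_force: [-0.1, 0.7, -0.1]
grip_width: 0.003
grip_force: 0.0
```

```bash
python3 - <<'E'
from h import *;from bench import ctrl
s=ctrl.get_state();t=ctrl.get_image("top");w=ctrl.get_image("wrist")
print(s["time"],s["position"],s["ft_force"],abs(s["qd"]).max())
T=np.eye(4);T[:3,:3]=R.from_rotvec(s["tool_rot"]).as_matrix();T[:3,3]=s["position"]
keys(w["pixels"],w["camera_matrix"],T@w["T_tool_cam"],(225,170,395,228),150)
cv2.imwrite("pics/t2.png",t["pixels"][:,:,::-1])
E
```

```text
9.0 [0.55863168 0.21508639 0.18138474] [-0.13594505  0.74194528 -0.1298615 ] 0.0035539259343947654
[368.2 170.2] [110   0  60   4  69] [0.5417 0.301  0.05  ] ((59.07622146606445, 2.996129274368286), 2.9108378887176514)
[279.5 205.3] [ 32  25  46  22 985] [0.5594 0.2159 0.05  ] ((21.0, 45.0), 90.0)
[343.2 205.3] [110  28  17  16 203] [0.5703 0.2745 0.05  ] ((14.849241256713867, 15.55634880065918), 45.0)
[374.8 205.5] [142  28  17  16 203] [0.5759 0.3035 0.05  ] ((15.17893123626709, 15.495158195495605), 18.434947967529297)
```

View pics/t2.png

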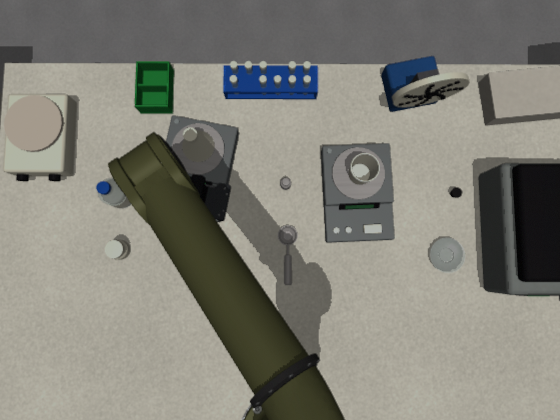

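The top view shows everything in place, with the flask at (190,133) and the beaker at (360,168). The hand is clear, about 13 cm above the key.

```bash
python3 -c "
from bench import ctrl
print(ctrl.close_job())"
```

```text
the job is handed in; nothing more can be done
None
```

I pressed the flask balance's bar key to its stop (5–6 N), held it about 2.4 s, let it spring back, withdrew the hand about 13 cm and handed the job in; nothing else looked moved in the last pictures, and no verdict came back.

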